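Test a ring's stone with the gem tester

ROBOT

A 6-joint arm with a two-finger parallel gripper is mounted at the origin on a cart in front of the work surface, level with it; the furniture and walls round the work are solid. World frame = base frame: x ahead of the robot, y to its left, z up, the work surface at z = 0. Lengths are in mm, angles in rad, forces in N, time in s.
With the tool pointing down it reaches from about 350 to 875 mm from the base axis. Payload 4.2 kg.
Tool frame: the origin (TCP) lies midway between the tips of the shut fingers; the grasp point (between the pads) lies 19 mm behind it; z points along the fingers, y is the line along which they close (so a half turn about z gives the same grasp; the last joint's range is limited). The gripper opens to 85 mm and grips with 20 to 120 N. Pads are 22 mm wide; open, the fingers measure 114 mm over their backs; the gripper's body (76 mm by 85 mm) begins 54 mm behind the grasp point. The pads swing forward as they close: fully open they stand 13 mm farther back than shut.
Start: joints at [-1.047, 0.385, 0.008, 0, -1.194, -0.259], TCP at [163.589, -603.19, 231.312] pointing down, gripper open.
Joint ranges: [-3.14, 3.14], [-1.21, 2.06], [-1.07, 1.41], [-3.16, 2.05], [-2.99, -0.16], [-3.1, 3.1]. Speed limits (rad/s): [2.79, 2.79, 3.14, 3.14, 3.14, 3.14].

INTERFACE

Orientations are given as a unit quaternion [x, y, z, w].
In Python, from bench import read_state, get_image, job_done gives the robot as it stands.
- The arm moves only by the shell command python3 -m jog 'ROWS'. ROWS is JSON, a list of rows, each a list of 3 entries, a list of its own where there are three numbers: the shift along the world's x, y, z scaled (see below), then the turn, a rotation vector about the world's x, y, z scaled (see below), then the gripper's target within -1 to 1 (shut at 1, half-way at 0, fully open at -1). In form: [[[x, y, z], [wx, wy, wz], claw], ...]. A call has 1 to 20 rows; each row is the pose to reach, as a shift and turn from the pose commanded when the call began; what a row does not reach only later rows make up. The controller multiplies each number of a shift by 10 cm and each number of a turn by 120 degrees. A row lasts 1/10 s, in which the tool goes at most 50 mm and 8.59 degrees, less where a joint would pass 70% of its speed; a pose out of reach is approached as far as the arm can. A call with a number of a shift or a turn outside -1 to 1 is refused whole. A call with a gripper value outside its range is refused whole. The fingers move at their own pace and stop on an object; the grip force is fixed at half the most. Time passes only in rows, so rows that repeat a pose let the fingers close. It gives the time, the measured TCP pose, the force, the opening and the grip force at its end, in the units of the state.
- read_state(): the state, without advancing time (a new reading comes with each control period).
- get_image(name): name is "side" or "top"; returns a dict with "frame" (400x640x3 uint8, red, green, blue), "range_z" (400x640 float32, mm along the optical axis (not along the pixel's ray), 0 where there is no reading), "fx", "fy", "cx", "cy" (pixels), "distortion" ([k1, k2, p1, p2, k3] as OpenCV has them; the pictures are not rectified), "R" (3x3) and "t" (3): a world point X has camera coordinates R X + t. Camera axes: x right, y down, z forward; pixel columns grow to the right and rows downward; lengths in mm; the calibration is good to about 2 mm. A picture is of the moment at which its call begins.
- job_done(): hands the job in; it is judged then, once.
The state is a dict: "clock": time; "joints": joint angles; "joint_vel": joint speeds; "joint_efforts": joint torques, N m; "position": TCP position; "ee_rot": TCP orientation; "contact_force": force on the tool from outside, world axes, zero at the start; "wrist_torque": the same for the moment, N m; "gripper_width": finger opening in mm; "grasp_force": force on a finger pad.
Only numpy, scipy, OpenCV 4.12 (cv2) and the standard library are available. Lean on these libraries where they do the work, as an engineer would, in place of code of your own. Each camera call takes 0.05 s, during which the arm holds its last target. There are 200 camera calls.

TASK

Take the ring with the rectangular stone out of the ring tray and stand it, stone up and fully home, in the slot of the slanted ring stand, and let go of it. Then draw the gem tester from its dock and hold its spring tip on the middle of that stone's flat top, the tester square to the slanted stone and pressed just lightly, so that the tip is pushed part of the way in but not to its stop. Finish like that, still holding the tester steady on the stone, with the other two rings left in the tray.

Things in the scene. Friction and masses are not known exactly. Their poses are not given: they have to be found in the camera images.
- ring_long: the ring to test: yellow metal, clear RECTANGULAR stone; starts in any tray slot. Square-footed shank 24 mm wide (x), 24 high (z), band 8 mm (y), 19 mm bore along y. Setting 17 (x) by 14 mm (y), upright sides 22 to 27.5 mm above the foot: grip these across y. Stone's flat top 13 x 10 mm, 31 mm above the foot. Origin: centre of the foot's underside; z up through the stone, square to its top. 26 g
- ring_round: another ring, same shank, with a round stone 15 mm across (top 31 mm above its foot); stays in the tray
- ring_signet: another ring, same shank, with a flat oval plate of metal 19 x 14 mm and no stone (top 27 mm above its foot); stays in the tray
- ring_tray: fixed tray 118 x 62 x 22 mm, grey slotted pad in a wooden frame; origin: centre of its underside. Three slots in a row along x, 36 mm apart, each 26 mm long (x), 10 mm wide (y), 16 mm deep; a ring's foot stands 6 mm above the bench, its setting about 4 mm clear of the pad
- slot_floor (a point): centre of the floor of the ring stand's slot. Fixed stand: dark foot 72 mm across, post, ball joint, pale wooden head 46 x 30 x 26 mm. Site axes: z square out of the slot, 20 degrees from vertical, leaning to the stand's front (its -x; roughly the robot's right); x along the slot, y level across it. Slot 26 mm long, 10 wide, 16 deep, mouth chamfered 1.5 mm, floor about 63 mm above the bench
- stone_table (a point): centre of the flat top of the rectangular stone, 31 mm above ring_long's foot; axes as ring_long's
- tester: gem tester: grey instrument, 90 g, standing tip down in its dock. Body 20 (x) by 28 mm (y: grip across this, near the tail), flat sides 34 to 126 mm above its origin, tail at 132 mm; light bars on -x face; nose cone 22 mm long below. Origin: centre of the nose end; z along the tester to the tail. In the dock the origin is 16 mm above the bench; the body is free from 42 mm above the origin
- probe_point (a point): end of the tester's spring tip (2.6 mm thick, round end): 8 mm beyond the nose, at z = -8 mm of the tester when the tip is out
- probe (a joint): how far the spring tip is pushed in, m: 0 out, 0.005 at its stop; the spring takes 1.8 N to start and 6.8 N at the stop
- tester_dock: fixed black dock for the tester: flange 56 x 64 mm, block 40 x 48 mm, 58 mm high, upright pocket 23 (x) by 31 mm (y); the tester lifts straight up out of it, free after 60 mm. Origin: centre of its underside
There are look-alikes about, which are no part of the job. Of the things that look like the tester_dock, the largest one is meant. Leave any green look-alike of the tester alone.

How it is judged (in metres and radians):
On the way, in this order (a step that is already met when the one before it is completed fails the run):
1. the ring with the rectangular stone stands home in the slot of the slanted stand and is let go (distance between ring_long and slot_floor below 0.004 m and angle between the z axis of ring_long and the z axis of slot_floor, either way round below 0.12 rad and contact force between the fingers and ring_long below 0.1 N), for 0.2 s.
2. the gem tester is out of its dock, in the hand (height (world z) of tester above 0.06 m and contact force between the fingers and tester above 3 N and contact force between tester and tester_dock below 0.1 N), for 0.1 s.
At the end, for the whole second after the job is handed in: Held steady in the hand, the tip is within 4 mm of the middle of the stone's flat top, within 8 degrees of square to it, pushed in 0.5 to 4.6 mm with 1 to 9 N; the ring, untouched by the robot, is within 4.5 mm of home and 8 degrees of square in the stand's slot (distance between ring_long and slot_floor below 0.0045 m and angle between the z axis of ring_long and the z axis of slot_floor, either way round below 0.14 rad and distance between probe_point and stone_table below 0.004 m and angle between the z axis of tester and the z axis of ring_long, either way round below 0.14 rad and value of joint probe between 0.0005 and 0.0046 m and contact force between tester and ring_long between 1 and 9 N and contact force between the fingers and tester above 3 N and contact force between the arm and ring_long below 0.1 N and linear speed of each of tester, ring_long below 0.01 m/s); the arm keeps its last pose, push and grip.
It fails at once if the stone is pressed hard with the tester (over 15 N) (contact force between tester and ring_long above 15 N).
It fails at once if one of the other two rings is taken from or knocked out of its place in the tray (distance of any of ring_round, ring_signet from where it was at the start of the episode above 0.012 m).
It also fails if it takes over 72 s, if anything falls off the work surface, if the arm or the gripper's body presses on something with over 40 N, if the wrist force passes 120 N, or if a joint passes its speed limit or range.

## Working session

There is one attempt and no reset: what is moved stays moved. The work goes in short steps, Python scripts to look and compute and a shell command to move; the robot and the scene stay as the last step left them, time stands still between calls to the robot, and variables do not carry over. Pictures are saved under pics/ and viewed, at most 10 in all, crops included, and the job is handed in when it is done.

```bash
mkdir -p pics
cat > h.py <<'E'
import numpy as np,cv2,json
from bench import read_state,get_image
def grab(n):
    g=get_image(n); np.savez('last_%s.npz'%n,**{k:np.array(v) for k,v in g.items()}); return g
def load(n): return dict(np.load('last_%s.npz'%n))
def K(g): return np.array([[g['fx'],0,g['cx']],[0,g['fy'],g['cy']],[0,0,1]],float)
def rays(g,px):
    u=cv2.undistortPoints(np.array(px,float).reshape(-1,1,2),K(g),np.array(g['distortion'],float)).reshape(-1,2)
    return np.c_[u,np.ones(len(u))]
def onplane(g,px,z):
    R=np.array(g['R']);t=np.array(g['t']).ravel();c=-R.T@t;d=rays(g,px)@R
    return c+d*((z-c[2])/d[:,2])[:,None]
def bydepth(g,px):
    R=np.array(g['R']);t=np.array(g['t']).ravel();r=rays(g,px)
    z=np.array([g['range_z'][int(round(v)),int(round(u))] for u,v in px])
    return (r*z[:,None]-t)@R
def cloud(g):
    h,w=g['range_z'].shape
    uu,vv=np.meshgrid(np.arange(w),np.arange(h));px=np.c_[uu.ravel(),vv.ravel()]
    R=np.array(g['R']);t=np.array(g['t']).ravel()
    P=(rays(g,px)*g['range_z'].ravel()[:,None]-t)@R
    return P.reshape(h,w,3)
def proj(g,X):
    R=np.array(g['R'],float);t=np.array(g['t'],float).ravel()
    return cv2.projectPoints(np.array(X,float).reshape(-1,1,3),cv2.Rodrigues(R)[0],t,K(g),np.array(g['distortion'],float))[0].reshape(-1,2)
def save(fn,im): cv2.imwrite('pics/'+fn,np.ascontiguousarray(im[:,:,::-1]))
E
python3 - <<'E'
from h import *
for n in('top','side'):
    g=grab(n);save(n+'0.png',g['frame']);R=np.array(g['R']);print(n,-R.T@np.array(g['t']),R[2],g['fx'])
print(read_state())
E
```

```text
top [ 262.47859693    7.53840173 1143.1520453 ] [ 0.16895168 -0.01019517 -0.9855716 ] 513.8207608011611
side [-158.33662809  216.88583797 1086.34109004] [ 0.51754284 -0.1803135  -0.83644273] 514.4010912583987
{'clock': 0.1, 'joints': array([-1.04740203e+00,  3.85507475e-01,  6.78093096e-03, -4.30983800e-04,
       -1.19402027e+00, -2.58612449e-01]), 'joint_vel': array([-0.00052027, -0.0010815 ,  0.00172982,  0.00196996, -0.00068343,
        0.00030579]), 'joint_efforts': array([-8.59490174e-04, -3.93317986e+01,  1.88928938e+01,  4.19794813e+00,
       -2.60545807e-03,  2.20472728e-06]), 'position': array([ 163.45051476, -602.7128539 ,  230.32200295]), 'ee_rot': array([-1.31925666e-01,  9.91259112e-01,  9.77977757e-04, -1.86499965e-04]), 'contact_force': array([-0.19788766, -0.44048164,  0.50509553]), 'wrist_torque': array([ 0.00296133, -0.00294162, -0.01764249]), 'grasp_force': 0.0, 'gripper_width': 85.5094947211915}
```

View pics/top0.png

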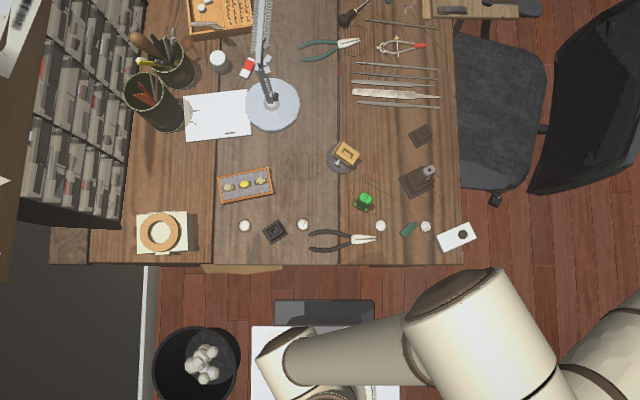

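View pics/side0.png

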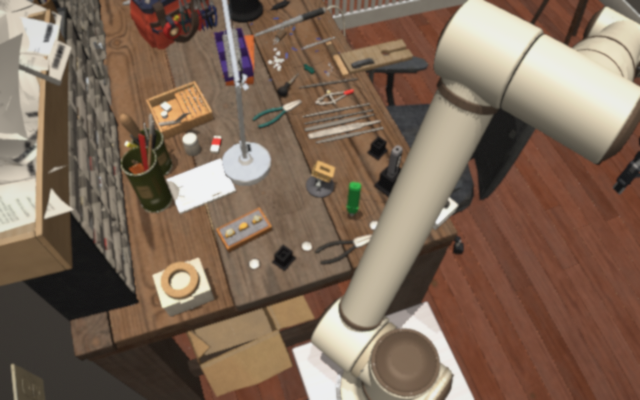

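Top view: the tray is at (245,184) and the slanted stand at (345,155). The grey tester in the largest dock is at (418,180). The look-alikes are the green tester (364,201) and the small docks at (420,135) and (275,232). Ring candidates are at (228,187), (245,184) and (261,181), so I'll check those in one crop.

Run:
```python
from h import *
t=load('top');s=load('side')
def c(g,x0,y0,x1,y1,w,h): return cv2.resize(g['frame'][y0:y1,x0:x1],(w,h),interpolation=cv2.INTER_CUBIC)
a=c(t,210,160,280,207,400,268);b=c(s,210,200,280,247,400,268)
d=c(t,315,130,445,217,400,268);e=c(s,295,140,425,227,400,268)
save('crop.png',np.vstack([np.hstack([a,b]),np.hstack([d,e])]))
```

```text
(no output)
```

View pics/crop.png

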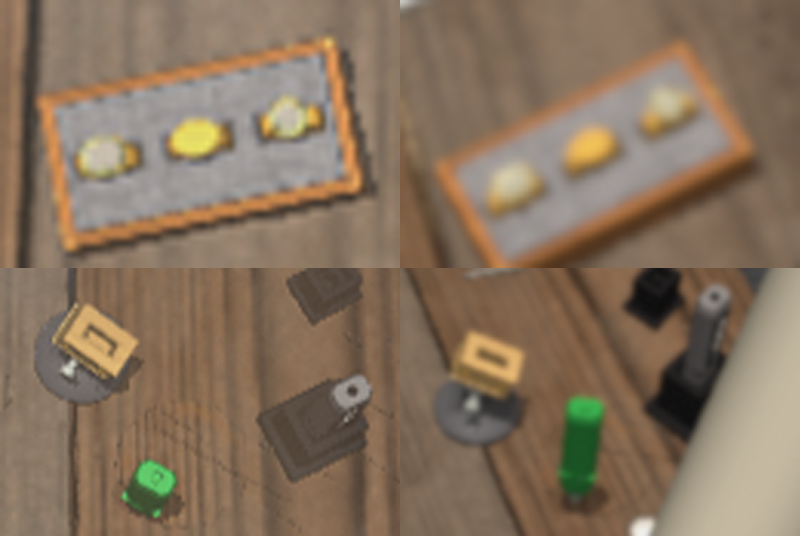

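Run:
```python
from h import *
t=load('top');s=load('side')
def c(g,x0,y0,w,h): 
    im=g['frame'][y0:y0+h,x0:x0+w].astype(float);im=np.clip((im-60)*1.3,0,255).astype(np.uint8)
    return cv2.resize(im,(400,300),interpolation=cv2.INTER_NEAREST)
save('crop2.png',np.vstack([np.hstack([c(t,218,177,20,15),c(t,250,173,20,15)]),np.hstack([c(s,220,225,20,15),c(s,247,211,20,15)])]))
```

```text
(no output)
```

View pics/crop2.png

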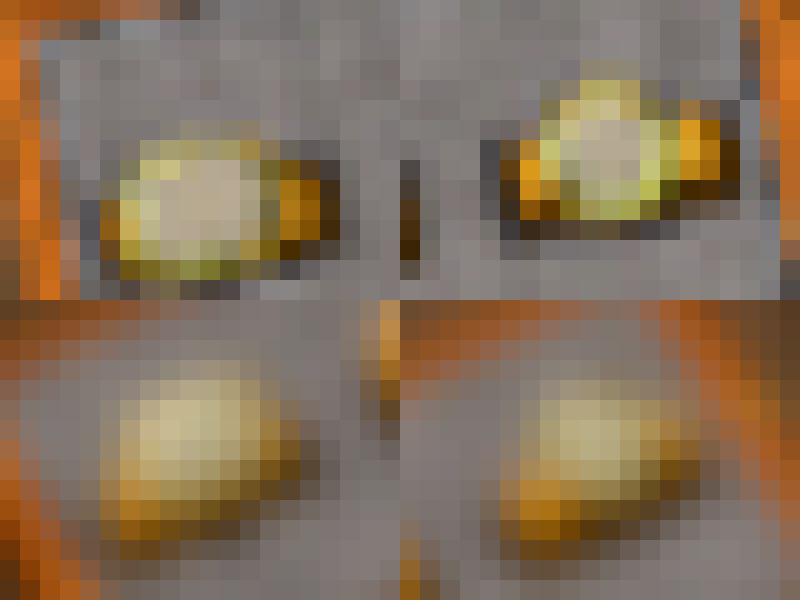

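Crop: the left stone (228,186) has a wide flat table of about 5x4 px, so it is the rectangular one. The right one (261,181) is smaller and faceted to a round, and the middle one is the signet. Next I'll measure poses.

```bash
cat > meas.py <<'E'
from h import *
def rect(P):
    (c,sz,a)=cv2.minAreaRect(P[:,:2].astype(np.float32)); 
    if sz[0]<sz[1]: sz=sz[::-1];a+=90
    return np.round(c,1),np.round(sz,1),round((a+90)%180-90,1)
if __name__=='__main__':
  for n,boxes in(('top',((205,155,285,210),(320,130,372,180))),('side',((205,200,285,255),(300,150,345,200)))):
    g=load(n);C=cloud(g);hsv=cv2.cvtColor(g['frame'],cv2.COLOR_RGB2HSV)
    x0,y0,x1,y1=boxes[0]
    m=np.zeros(C.shape[:2],np.uint8);h=hsv[y0:y1,x0:x1]
    m[y0:y1,x0:x1]=((h[...,0]<18)&(h[...,1]>130)&(h[...,2]>110)&(C[y0:y1,x0:x1,2]>10))
    k,l,st,ce=cv2.connectedComponentsWithStats(m);i=1+np.argmax(st[1:,4])
    ys,xs=np.nonzero(l==i);print(n,'tray',len(xs),rect(onplane(g,np.c_[xs,ys],22)),'z',np.median(C[ys,xs,2]))
    xs,ys=[],[]
    x0,y0,x1,y1=boxes[1]
    m[:]=0;m[y0:y1,x0:x1]=C[y0:y1,x0:x1,2]>55
    h=hsv;ys,xs=np.nonzero(m);P=C[ys,xs]
    print('head n',len(P),P.min(0).round(),P.max(0).round(),hsv[ys,xs].mean(0).round())
    # top-face plane by ransac w/ 20deg tilt
    best=None;rng=np.random.default_rng(0)
    for _ in range(500):
        q=P[rng.choice(len(P),3,False)];nn=np.cross(q[1]-q[0],q[2]-q[0]);L=np.linalg.norm(nn)
        if L<50: continue
        nn/=L;nn*=np.sign(nn[2])
        if abs(np.degrees(np.arccos(nn[2]))-20)>8: continue
        inl=abs((P-q[0])@nn)<2
        if best is None or inl.sum()>best.sum():best=inl
    Q=P[best];c=Q.mean(0);nn=np.linalg.svd(Q-c)[2][2];nn*=np.sign(nn[2])
    print('plane n',nn.round(3),'tilt',np.degrees(np.arccos(nn[2])),'az',np.degrees(np.arctan2(nn[1],nn[0])),'c',c,len(Q))
    # in-plane rect
    az=np.arctan2(nn[1],nn[0]);zx=nn;yy=np.cross(zx,[-np.cos(az),-np.sin(az),0]);yy[2]=0;yy/=np.linalg.norm(yy);xx=np.cross(yy,zx)
    uv=np.c_[(Q-c)@xx,(Q-c)@yy];r=cv2.minAreaRect(uv.astype(np.float32));print('rect in plane',r,'centre',c+xx*r[0][0]+yy*r[0][1])
  g=load('top');C=cloud(g)
  sub=C[160:205,390:445].reshape(-1,3);c=g['frame'][160:205,390:445].reshape(-1,3)
  for lo,hi in((52,64),(135,160),(6,20)):
    Q=sub[(sub[:,2]>lo)&(sub[:,2]<hi)];print('dock/tester z',lo,hi,len(Q),Q[:,2].mean() if len(Q) else 0,rect(Q) if len(Q)>5 else '')
E
python3 meas.py
```

```text
top tray 278 (array([455.2, 177.3]), array([117.1,  60.9]), -78.2) z 21.90537604445516
head n 397 [262. -73.  56.] [ 542.    8. 1143.] [ 18. 114. 182.]
plane n [-0.188 -0.348  0.919] tilt 23.273757958244534 az -118.33644681532759 c [513.80366717 -47.78249311  78.31070314] 169
rect in plane ((0.659698486328125, 0.5589628219604492), (30.021652221679688, 46.89644241333008), 88.23553466796875) centre [513.59932668 -46.98378091  78.57136637]
side tray 153 (array([452.1, 181.4]), array([116.6,  62.3]), -78.3) z 21.249306006594136
head n 330 [-158.  -69.   56.] [ 540.  217. 1086.] [ 17. 126. 171.]
plane n [-0.267 -0.302  0.915] tilt 23.756891538851256 az -131.42305750823084 c [513.62403927 -42.03727971  76.97908756] 127
rect in plane ((-1.2598037719726562, 0.07897567749023438), (47.18621063232422, 32.6740608215332), 10.732726097106934) centre [512.80194491 -42.84963832  76.47156707]
dock/tester z 52 64 226 58.03320646628952 (array([ 464. , -205.7]), array([49.4, 40.8]), -60.8)
dock/tester z 135 160 139 146.83939362558635 (array([ 463. , -204.6]), array([27.2, 19.6]), -67.1)
dock/tester z 6 20 215 9.611977513681781 (array([ 463.5, -207.8]), array([111.6,  77.5]), 85.9)
```

Run:
```python
from h import *
from meas import rect
for n in('top','side'):
    g=load(n);C=cloud(g);f=g['frame'].astype(int)
    px=[(228,186)] if n=='top' else [(229.5,231)]
    print(n,'stone',onplane(g,px,37).round(1),bydepth(g,px).round(1))
    gm=(f[...,1]>f[...,0]+40)&(f[...,1]>f[...,2]+30)&(C[...,2]>40)&(C[...,2]<250)
    print('green',gm.sum(),np.median(C[gm],0).round(),C[gm].max(0).round(),C[gm].min(0).round())
    b=(slice(160,205),slice(390,445)) if n=='top' else (slice(130,205),slice(365,412))
    P=C[b].reshape(-1,3);q=(abs(P[:,0]-464)<60)&(abs(P[:,1]+206)<60)
    P=P[q];F=f[b].reshape(-1,3)[q]
    for lo,hi in((55,61),(144,152)):
        Q=P[(P[:,2]>lo)&(P[:,2]<hi)];print(lo,hi,len(Q),rect(Q) if len(Q)>5 else '',Q[:,2].mean())
    hi=(C[...,2]>150)&(C[...,2]<900)&(C[...,0]>300)&(C[...,0]<750)&(abs(C[...,1])<350)
    ys,xs=np.nonzero(hi);Pt=C[hi]
    H,xe,ye=np.histogram2d(Pt[:,0],Pt[:,1],bins=[np.arange(300,751,50),np.arange(-350,351,50)]);print(H.astype(int))
```

```text
top stone [[449.7 211.6  37. ]] [[448.4 210.2  44.8]]
green 115 [409. -78. 140.] [421. -64. 148.] [395. -90.  58.]
55 61 180 (array([ 464.1, -205.3]), array([48.7, 39.9]), -62.2) 58.08274876999775
144 152 109 (array([ 463.8, -204.7]), array([25.9, 18.3]), -68.2) 148.37862409602255
[[  0   0   0   0   0   0   0   0   0   0   0   0   0   0]
 [  0   0   0   0   0   0   0   0   0   0   0   0   0   0]
 [  0   0   0   0   0   0   0   0   0   0   0   0   0   0]
 [  0   0  19   5   0   0   0   0   0   0   0   0   0   0]
 [  0   0   0   0   0   0   0   0   0   0   0   0   0   0]
 [  0   0   0   0   0   0   0   0   8  94   0   0   0  68]
 [  0   0   0   0   0   0   0   0  97 626   0   0   0 149]
 [  0   0   0   0   0   0   0   0 239 387   0   0   0  34]
 [  0   0   0   0   0   0   0   0   0   0   0   0   0   4]]
side stone [[446.6 214.5  37. ]] [[446.1 214.5  37.7]]
green 290 [400. -72. 109.] [419. -61. 143.] [394. -88.  40.]
55 61 105 (array([ 462.8, -201.2]), array([50.8, 40.4]), -60.0) 57.32595411441949
144 152 66 (array([ 461.2, -201.2]), array([28.7, 16.7]), -61.6) 147.37900866096567
[[  0   0   0   0   0   0   0   0   0   0   0   0   0   0]
 [  0   0   0   0   0   0   0   0   0   0   0   0   0   0]
 [  0   0   0   0   0   0   0   0   0   0   0   0   0   0]
 [  0   0   4   5   0   0   0   0   0   0   0   0   0   0]
 [  0   0   0   0   0   0   0   0   0   0   0   0   0   0]
 [  0   0   0   0   0   0   0   0   6 121   0   0   0 120]
 [  0   0   0   0   0   0   0   0  27 520   0   0   0 151]
 [  0   0   0   0   0   0   0   0 118 291   0   0   0  10]
 [  0   0   0   0   0   0   0   0 107  61   0   0   0   3]]
```

```bash
python3 -m jog '[[[0.5,0.5,0],[0,0,0.05],-1],[[1,1,0],[0,0,0.09],-1],[[1,1,0],[0,0,0.09],-1]]' 
python3 -m jog '[[[0.5,0.5,0],[0,0,0.05],-1],[[1,1,0],[0,0,0.09],-1],[[1,1,0],[0,0,0.09],-1]]' 
python3 -m jog '[[[0.42,0.5,0],[0,0,0.05],-1],[[0.83,1,0],[0,0,0.09],-1],[[0.83,1,0],[0,0,0.09],-1]]' 
for i in 1; do :; done
python3 -m jog '[[[0,0.5,0],[0,0,0.05],-1],[[0,1,0],[0,0,0.09],-1],[[0,1,0],[0,0,0.09],-1]]'
python3 -m jog '[[[0,0.5,0],[0,0,0.05],-1],[[0,1,0],[0,0,0.09],-1],[[0,1,0],[0,0,0.09],-1]]'
python3 -m jog '[[[0,0.5,0],[0,0,0.05],-1],[[0,1,0],[0,0,0.09],-1],[[0,1,0],[0,0,0.09],-1]]'
python3 -m jog '[[[0,0.5,0],[0,0,0.05],-1],[[0,1,0],[0,0,0.09],-1],[[0,1,0],[0,0,0.09],-1]]'
python3 -m jog '[[[0,0.5,0],[0,0,0.05],0.1],[[0,1,0],[0,0,0.09],0.1],[[0,1,0],[0,0,0.09],0.1],[[0,1,0],[0,0,0.09],0.1]]'
```

```text
clock: 0.4
position: [264.3, -501.5, 230.7]
ee_rot: [-0.225, 0.974, 0.001, -0.0]
contact_force: [-0.1, -0.2, 0.4]
gripper_width: 85.4
grasp_force: 0.0
clock: 0.7
position: [364.8, -401.1, 231.0]
ee_rot: [-0.316, 0.949, 0.0, -0.0]
contact_force: [0.8, -0.6, 0.3]
gripper_width: 85.4
grasp_force: 0.0
clock: 1.0
position: [448.1, -300.6, 231.0]
ee_rot: [-0.405, 0.914, 0.0, -0.0]
contact_force: [-0.8, 0.8, 0.3]
gripper_width: 85.4
grasp_force: 0.0
clock: 1.3
position: [446.3, -198.7, 231.1]
ee_rot: [-0.491, 0.871, 0.001, 0.0]
contact_force: [0.1, -0.4, 0.1]
gripper_width: 85.2
grasp_force: 0.0
clock: 1.6
position: [446.5, -99.5, 231.4]
ee_rot: [-0.571, 0.821, 0.0, 0.0]
contact_force: [0.4, -1.2, 0.2]
gripper_width: 85.4
grasp_force: 0.0
clock: 1.9
position: [447.0, 0.2, 231.4]
ee_rot: [-0.645, 0.764, 0.0, 0.0]
contact_force: [-0.1, 0.5, -0.5]
gripper_width: 85.3
grasp_force: 0.0
clock: 2.2
position: [447.4, 99.9, 231.2]
ee_rot: [0.714, -0.701, 0.0, -0.0]
contact_force: [-0.8, -1.4, -0.1]
gripper_width: 85.2
grasp_force: 0.0
clock: 2.6
position: [446.7, 196.3, 230.7]
ee_rot: [0.775, -0.633, -0.0, 0.001]
contact_force: [-1.1, -0.5, -0.5]
gripper_width: 38.9
grasp_force: 0.0
```

```bash
python3 -m jog '[[[0,0.16,-0.5],[0,0,0],0.1],[[0,0.16,-1],[0,0,0],0.1],[[0,0.16,-1],[0,0,0],0.1]]' 
python3 -m jog '[[[0,0,-0.4],[0,0,0],0.1],[[0,0,-0.65],[0,0,0],0.1],[[0,0,-0.65],[0,0,0],0.1],[[0,0,-0.65],[0,0,0],0.1],[[0,0,-0.65],[0,0,0],0.1]]'
python3 - <<'E'
from h import *
o=[]
S=read_state();p=S['position'];print(p)
for n in('top','side'):
    g=grab(n);q=proj(g,[p])[0];print(n,q,proj(g,[[447,214,37]]))
    x,y=int(q[0])-40,int(q[1])-30;im=g['frame'][y:y+60,x:x+80].copy();print(x,y)
    o.append(cv2.resize(im,(400,300),interpolation=cv2.INTER_CUBIC))
save('a.png',np.hstack(o))
E
```

```text
clock: 2.9
position: [443.0, 208.0, 125.8]
ee_rot: [0.773, -0.634, -0.002, 0.007]
contact_force: [-1.1, 0.2, -0.1]
gripper_width: 38.4
grasp_force: 0.0
clock: 3.4
position: [448.2, 213.4, 68.8]
ee_rot: [0.775, -0.632, 0.001, -0.002]
contact_force: [0.7, 0.0, -0.5]
gripper_width: 38.3
grasp_force: 0.0
[448.23736297 213.43399184  68.76450287]
top [224.45640172 184.16863939] [[226.87343262 187.21189503]]
184 154
side [227.80473461 223.57589387] [[229.65225803 230.78977773]]
187 193
```

View pics/a.png

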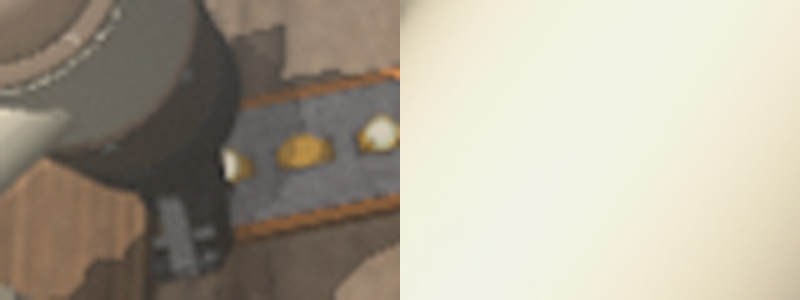

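The top crop shows the gripper over the left ring, with the ring's right half visible at about (230,187). The arm blocks the side view. Descending to grip.

```bash
python3 -m jog '[[[-0.005,0,-0.25],[0,0,0],0.1],[[-0.005,0,-0.44],[0,0,0],0.1],[[-0.005,0,-0.44],[0,0,0],0.1],[[-0.005,0,-0.44],[0,0,0],0.1]]' 
python3 -m jog '[[[0,0,0],[0,0,0],0.4],[[0,0,0],[0,0,0],0.6],[[0,0,0],[0,0,0],1],[[0,0,0],[0,0,0],1],[[0,0,0],[0,0,0],1],[[0,0,0],[0,0,0],1],[[0,0,0],[0,0,0],1]]'
```

```text
clock: 3.9
position: [446.5, 213.2, 23.2]
ee_rot: [0.775, -0.632, 0.0, -0.0]
contact_force: [-0.9, -1.1, 0.4]
gripper_width: 38.1
grasp_force: 0.0
clock: 4.6
position: [446.9, 213.4, 23.4]
ee_rot: [0.775, -0.632, 0.0, -0.001]
contact_force: [1.1, 0.5, 6.0]
gripper_width: 11.8
grasp_force: 58.7
```

```bash
python3 -m jog '[[[0,0,0],[0,0,0],0.4],[[0,0,0],[0,0,0],0.4],[[0,0,0.03],[0,0,0],0.4],[[0,0,0.03],[0,0,0],0.4],[[0,0,0.03],[0,0,0],1],[[0,0,0.03],[0,0,0],1],[[0,0,0.03],[0,0,0],1],[[0,0,0.03],[0,0,0],1],[[0,0,0.03],[0,0,0],1]]'
```

```text
clock: 5.5
position: [446.7, 213.2, 25.7]
ee_rot: [0.775, -0.632, 0.0, -0.001]
contact_force: [0.6, -0.4, 2.8]
gripper_width: 11.5
grasp_force: 58.6
```

```bash
python3 -m jog '[[[0,0,0.1],[0,0,0],1],[[0,0,0.2],[0,0,0],1],[[0,0,0.4],[0,0,0],1],[[0,0,0.7],[0,0,0],1],[[0,0,1],[0,0,0],1],[[0,0,1],[0,0,0],1]]'
python3 - <<'E'
from h import *
S=read_state();p=S['position'];print(p)
g=grab('top');q=proj(g,[p])[0];print(q)
x,y=int(q[0])-40,int(q[1])-35;print(x,y)
save('b.png',cv2.resize(g['frame'][y:y+75,x:x+100],(600,450),interpolation=cv2.INTER_CUBIC))
E
```

```text
clock: 6.1
position: [447.2, 213.8, 129.6]
ee_rot: [0.775, -0.632, 0.001, -0.003]
contact_force: [-0.1, 1.1, -0.1]
gripper_width: 11.7
grasp_force: 59.3
[447.17577258 213.84179385 129.62981837]
[218.61721097 179.50640015]
178 144
```

View pics/b.png

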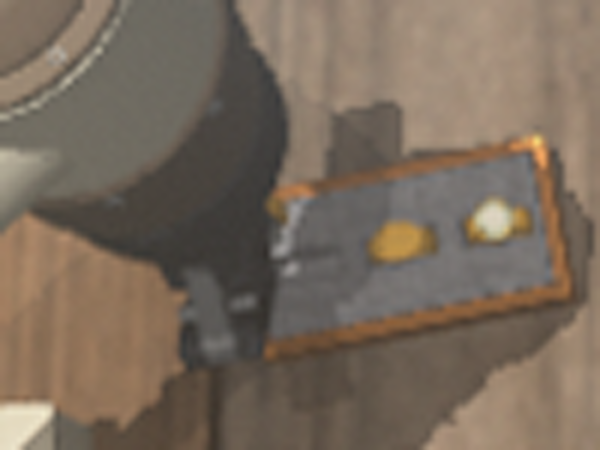

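The crop shows an empty left slot and the other two rings untouched, with the yellow ring in the fingers near (224,178). Carrying it to a hover over the stand.

```bash
python3 -m jog '[[[0.1,-0.3,0.1],[0,0,-0.06],1],[[0.2,-0.7,0.2],[0,0,-0.12],1],[[0.3,-1,0.2],[0,0,-0.18],1]]' 
python3 -m jog '[[[0.1,-0.4,0],[0,0,-0.06],1],[[0.2,-0.8,0],[0,0,-0.12],1],[[0.27,-1,0],[0,0,-0.17],1]]' 
python3 -m jog '[[[0,-0.4,0],[0.05,-0.03,0],1],[[0,-0.74,-0.15],[0.1,-0.06,0],1],[[0,-0.74,-0.26],[0.144,-0.084,0],1],[[0,-0.74,-0.26],[0.144,-0.084,0],1],[[0,-0.74,-0.26],[0.144,-0.084,0],1],[[0,-0.74,-0.26],[0.144,-0.084,0],1]]'
python3 - <<'E'
from h import *
from scipy.spatial.transform import Rotation as Ro
S=read_state();p=S['position'];print(p,Ro.from_quat(S['ee_rot']).as_matrix().round(4).tolist())
o=[]
for n in('top','side'):
    g=grab(n);q=proj(g,[p])[0];x,y=int(q[0])-40,int(q[1])-30;print(q,x,y)
    o.append(cv2.resize(g['frame'][y:y+60,x:x+80],(400,300),interpolation=cv2.INTER_CUBIC))
save('c.png',np.hstack(o))
E
```

```text
clock: 6.45
position: [475.0, 111.1, 145.4]
ee_rot: [-0.641, 0.768, 0.0, -0.001]
contact_force: [1.2, -0.9, -0.7]
gripper_width: 11.4
grasp_force: 59.3
clock: 6.75
position: [501.2, 10.0, 143.9]
ee_rot: [-0.494, 0.87, 0.001, -0.002]
contact_force: [-0.3, 1.0, -0.7]
gripper_width: 11.6
grasp_force: 59.3
clock: 7.35
position: [502.9, -60.5, 119.3]
ee_rot: [-0.49, 0.854, 0.087, 0.149]
contact_force: [-0.2, 0.1, -1.0]
gripper_width: 11.5
grasp_force: 59.3
[502.87668327 -60.48816475 119.28403304] [[-0.475, -0.8634, 0.1704], [-0.8115, 0.5046, 0.2947], [-0.3404, 0.0017, -0.9403]]
[354.78675622 153.95320437] 314 123
[332.79005641 159.81201563] 292 129
```

View pics/c.png

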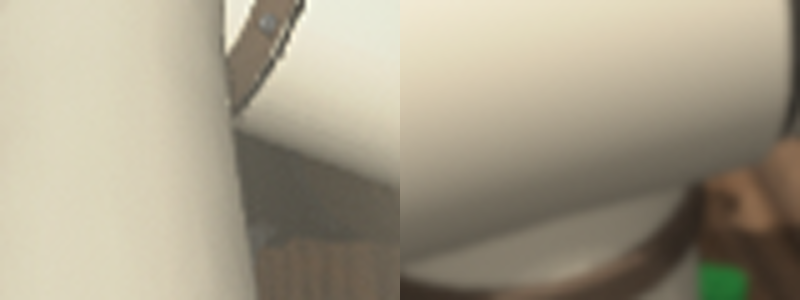

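Both views are blocked by the arm, as expected here, so I'll insert by feel using the force reading.

```bash
python3 -m jog '[[[0.028,0.038,-0.1],[0,0,0],1],[[0.056,0.075,-0.2],[0,0,0],1],[[0.056,0.075,-0.2],[0,0,0],1],[[0.056,0.075,-0.2],[0,0,0],1]]' | grep -E 'pos|contact'
for k in 1 2 3 4; do python3 -m jog '[[[0,0,0],[0,0,0],1]]'| grep -E 'pos|contact'; done
```

```text
position: [508.5, -53.2, 98.6]
contact_force: [-0.7, -0.2, -0.5]
position: [508.8, -53.6, 99.3]
contact_force: [0.7, -0.8, -0.2]
position: [508.8, -53.8, 99.5]
contact_force: [-0.2, -0.3, 0.4]
position: [508.8, -53.9, 99.6]
contact_force: [0.6, -0.8, -0.1]
position: [508.8, -53.8, 99.5]
contact_force: [0.3, 1.2, -0.1]
```

```bash
python3 -m jog '[[[0.002,0.012,-0.02],[0,0,0],1],[[0.004,0.018,-0.037],[0,0,0],1],[[0.004,0.018,-0.037],[0,0,0],1]]' | grep -E 'pos|contact'
python3 -m jog '[[[0.0035,0.006,-0.019],[0,0,0],1],[[0.0035,0.006,-0.019],[0,0,0],1]]'| grep -E 'pos|contact'
python3 -m jog '[[[0.0035,0.006,-0.019],[0,0,0],1],[[0.0035,0.006,-0.019],[0,0,0],1]]'| grep -E 'pos|contact'
```

```text
position: [509.0, -51.8, 95.3]
contact_force: [0.5, 0.7, 0.1]
position: [509.4, -51.2, 93.5]
contact_force: [-0.6, 0.0, -0.5]
position: [509.9, -50.7, 91.6]
contact_force: [-0.4, 0.3, 0.0]
```

```bash
python3 -m jog '[[[0.0035,0.006,-0.019],[0,0,0],1],[[0.0035,0.006,-0.019],[0,0,0],1]]'| grep -E 'pos|contact'
python3 -m jog '[[[0.0035,0.006,-0.019],[0,0,0],1],[[0.0035,0.006,-0.019],[0,0,0],1]]'| grep -E 'pos|contact'
python3 -m jog '[[[0.0035,0.006,-0.019],[0,0,0],1],[[0.0035,0.006,-0.019],[0,0,0],1]]'| grep -E 'pos|contact'
```

```text
position: [510.3, -50.1, 89.8]
contact_force: [0.1, -0.6, -1.6]
position: [510.8, -49.5, 87.9]
contact_force: [-0.0, -0.8, -0.7]
position: [511.2, -48.9, 86.1]
contact_force: [0.9, -0.8, 0.0]
```

```bash
python3 -m jog '[[[0.0035,0.006,-0.019],[0,0,0],1],[[0.0035,0.006,-0.019],[0,0,0],1]]'| grep -E 'pos|contact'
python3 -m jog '[[[0.0035,0.006,-0.019],[0,0,0],1],[[0.0035,0.006,-0.019],[0,0,0],1]]'| grep -E 'pos|contact'
python3 -m jog '[[[0.0017,0.003,-0.0095],[0,0,0],1],[[0.0017,0.003,-0.0095],[0,0,0],1]]'| grep -E 'pos|contact'
```

```text
position: [511.6, -48.3, 84.2]
contact_force: [2.6, -0.9, -0.4]
position: [512.0, -47.8, 82.3]
contact_force: [2.3, -1.3, 0.1]
position: [512.2, -47.5, 81.5]
contact_force: [1.8, -3.1, 0.8]
```

```bash
python3 -m jog '[[[0.0017,0.003,-0.0095],[0,0,0],1],[[0.0017,0.003,-0.0095],[0,0,0],1]]'| grep -E 'pos|contact|width'
python3 -m jog '[[[0.0017,0.003,-0.0095],[0,0,0],1],[[0.0017,0.003,-0.0095],[0,0,0],1]]'| grep -E 'pos|contact|width'
```

```text
position: [512.4, -47.5, 81.3]
contact_force: [0.6, -2.4, 5.9]
gripper_width: 11.6
position: [512.5, -47.4, 81.2]
contact_force: [-1.4, -3.9, 10.7]
gripper_width: 11.7
```

Contact with the slot floor came within 0.5 mm of the prediction, so the ring is home. Releasing and retracting along the slot axis.

```bash
python3 -m jog '[[[0,0,0],[0,0,0],0.7],[[0,0,0],[0,0,0],0.4],[[0,0,0],[0,0,0],0.2],[[0,0,0],[0,0,0],0.2],[[0,0,0],[0,0,0],0.2]]' 
python3 -m jog '[[[-0.035,-0.059,0.188],[0,0,0],0.2],[[-0.1,-0.18,0.56],[0,0,0],0.2],[[-0.17,-0.3,0.94],[0,0,0],0.2],[[-0.17,-0.3,0.94],[0,0,0],-0.2]]' 
python3 -m jog '[[[0,-0.5,0.3],[-0.05,0.03,0],-0.2],[[0,-1,0.6],[-0.1,0.06,0],-0.2],[[0,-1,0.6],[-0.144,0.084,0],-0.2],[[0,-1,0.6],[-0.144,0.084,0],-0.2],[[0,-1,0.6],[-0.144,0.084,0],-0.2]]'
python3 - <<'E'
from h import *
o=[]
for n in('top','side'):
    g=grab(n);q=proj(g,[[510,-50,82]])[0];x,y=int(q[0])-32,int(q[1])-24;print(q,x,y)
    o.append(cv2.resize(g['frame'][y:y+48,x:x+64],(400,300),interpolation=cv2.INTER_CUBIC))
save('d.png',np.hstack(o))
E
```

```text
clock: 11.05
position: [511.4, -46.5, 78.9]
ee_rot: [-0.489, 0.855, 0.087, 0.15]
contact_force: [0.3, -0.1, 0.1]
gripper_width: 34.3
grasp_force: 0.0
clock: 11.45
position: [497.4, -78.2, 178.7]
ee_rot: [-0.49, 0.854, 0.083, 0.154]
contact_force: [0.3, 0.1, 0.2]
gripper_width: 47.4
grasp_force: 0.0
clock: 11.95
position: [494.2, -175.6, 231.8]
ee_rot: [-0.497, 0.868, 0.002, -0.0]
contact_force: [-0.2, -0.7, 0.2]
gripper_width: 51.3
grasp_force: 0.0
[348.67953458 154.68275619] 316 130
[327.21067637 167.97635503] 295 143
```

View pics/d.png

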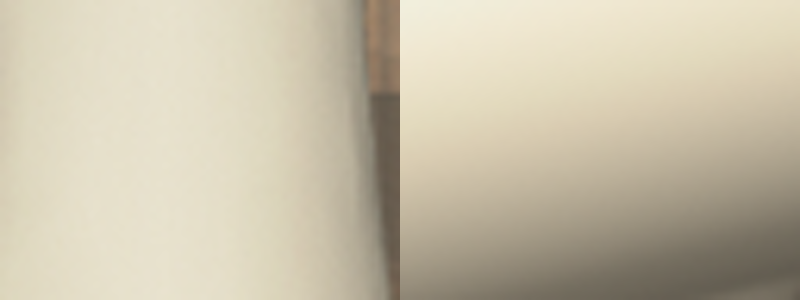

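```bash
python3 -m jog '[[[-0.15,-0.14,0],[0,0,-0.07],-0.4],[[-0.31,-0.28,0],[0,0,-0.14],-0.4],[[-0.31,-0.28,0],[0,0,-0.21],-0.4],[[-0.31,-0.28,0],[0,0,-0.256],-0.4],[[-0.31,-0.28,0],[0,0,-0.256],-0.4],[[-0.31,-0.28,0],[0,0,-0.256],-0.4]]'
python3 - <<'E'
from h import *
o=[]
for n in('top','side'):
    g=grab(n);q=proj(g,[[510,-50,82]])[0];x,y=int(q[0])-32,int(q[1])-24;print(q,x,y)
    C=cloud(g);D=np.linalg.norm(C-[508,-54,90],axis=2)<40;print(n,D.sum(),C[D].mean(0))
    o.append(cv2.resize(g['frame'][y:y+48,x:x+64],(400,300),interpolation=cv2.INTER_CUBIC))
save('e.png',np.hstack(o))
E
```

```text
clock: 12.65
position: [463.7, -204.6, 233.1]
ee_rot: [-0.25, 0.968, 0.001, -0.0]
contact_force: [-0.5, 0.4, 0.0]
gripper_width: 59.7
grasp_force: 0.0
[348.67953458 154.68275619] 316 130
top 0 [nan nan nan]
[327.21067637 167.97635503] 295 143
side 0 [nan nan nan]<stdin>:5: RuntimeWarning: Mean of empty slice.
  ret = um.true_divide(
```

```bash
python3 -m jog '[[[0,-0.5,0],[0,0,0],-0.4],[[0,-1,0],[0,0,0],-0.4]]' >/dev/null
python3 -m jog '[[[-0.1,-0.5,0],[0,0,0],-0.4],[[-0.2,-1,0],[0,0,0],-0.4],[[-0.2,-1,0],[0,0,0],-0.4]]' |grep pos
python3 - <<'E'
from h import *
o=[]
for n in('top','side'):
    g=grab(n);q=proj(g,[[510,-50,82]])[0];x,y=int(q[0])-32,int(q[1])-24;print(q,x,y)
    C=cloud(g);D=np.linalg.norm(C-[508,-54,90],axis=2)<40;print(n,D.sum())
    o.append(cv2.resize(g['frame'][y:y+48,x:x+64],(400,300),interpolation=cv2.INTER_NEAREST))
save('f.png',np.hstack(o))
E
```

```text
position: [442.6, -409.2, 232.3]
[348.67953458 154.68275619] 316 130
top 355
[327.21067637 167.97635503] 295 143
side 240
```

View pics/f.png

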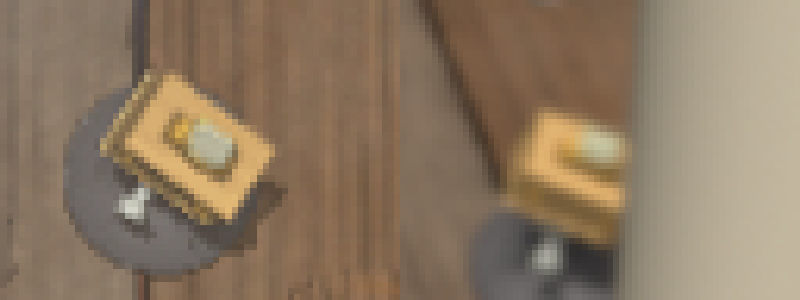

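The right half is mostly arm; the left half shows the ring seated in the slot, stone up, with its centre at about px (349.5,152.5). Let me measure it and the tester's tail again.

Run:
```python
from h import *
g=load('top');hsv=cv2.cvtColor(g['frame'],cv2.COLOR_RGB2HSV)
s=hsv[140:165,335:365];m=(s[...,1]<75)&(s[...,2]>150)
k,l,st,ce=cv2.connectedComponentsWithStats(m.astype(np.uint8))
for i in range(1,k):
  if st[i,4]>8:
    c=ce[i]+[335,140];print(st[i,4],c,onplane(g,[c],92).round(1))
print(proj(g,[[511.1,-49.7,92.3]]))
t0=load('top');f=t0['frame'][160:205,390:445].astype(int);C=cloud(t0)[160:205,390:445]
P=C[(C[...,2]>55)&(C[...,2]<61)];print('tester tail hole etc',proj(t0,[[463,-203,148]]))
```

```text
32 [349.125   152.65625] [[512.  -50.4  92. ]]
16 [337.125  162.1875] [[491.5 -25.2  92. ]]
[[348.79117479 153.05608589]]
tester tail hole etc [[427.64112323 170.52988626]]
```

```bash
python3 -m jog '[[[0.05,0.5,0],[0,0,0],-0.4],[[0.1,1,0],[0,0,0],-0.4]]' >/dev/null
python3 -m jog '[[[0.05,0.5,0],[0,0,0],-0.4],[[0.1,1,0],[0,0,0],-0.4],[[0.1,1.0,0],[0,0,0],-0.4],[[0.1,1.0,0],[0,0,0],-0.4]]' |grep pos
python3 -m jog '[[[0,0.055,-0.1],[0,0,0],-0.4],[[0,0.055,-0.2],[0,0,0],-0.4],[[0,0.055,-0.4],[0,0,0],-0.4],[[0,0.055,-0.7],[0,0,0],-0.4],[[0,0.055,-0.7],[0,0,0],-0.4],[[0,0.055,-0.7],[0,0,0],-0.4]]'
```

```text
position: [464.3, -203.0, 234.1]
clock: 14.55
position: [463.6, -200.7, 162.9]
ee_rot: [-0.249, 0.969, 0.0, -0.001]
contact_force: [0.0, -1.3, 0.4]
gripper_width: 59.5
grasp_force: 0.0
```

```bash
python3 -m jog '[[[-0.006,-0.025,-0.05],[0,0,0],-0.4],[[-0.006,-0.025,-0.25],[0,0,0],-0.4],[[-0.006,-0.025,-0.45],[0,0,0],-0.4],[[-0.006,-0.025,-0.66],[0,0,0],-0.4],[[-0.006,-0.025,-0.66],[0,0,0],-0.4],[[-0.006,-0.025,-0.66],[0,0,0],-0.4]]'
python3 -m jog '[[[0,0,0],[0,0,0],-0.1],[[0,0,0],[0,0,0],0.1],[[0,0,0],[0,0,0],0.3],[[0,0,0],[0,0,0],1],[[0,0,0],[0,0,0],1],[[0,0,0],[0,0,0],1],[[0,0,0],[0,0,0],1],[[0,0,0],[0,0,0],1]]'
```

```text
clock: 15.15
position: [464.1, -202.7, 98.4]
ee_rot: [-0.249, 0.968, -0.0, 0.001]
contact_force: [0.2, -0.6, 0.2]
gripper_width: 59.8
grasp_force: 0.0
clock: 15.95
position: [464.3, -202.7, 98.3]
ee_rot: [-0.249, 0.968, -0.001, 0.001]
contact_force: [0.9, -1.5, 6.0]
gripper_width: 27.3
grasp_force: 60.2
```

```bash
python3 -m jog '[[[0,0,0.05],[0,0,0],1],[[0,0,0.15],[0,0,0],1],[[0,0,0.3],[0,0,0],1],[[0,0,0.5],[0,0,0],1],[[0,0,0.75],[0,0,0],1],[[0,0,1],[0,0,0],1]]'
python3 -m jog '[[[0,0,0.5],[0,0,0],1],[[0,0,1],[0,0,0],1],[[0,0,1],[0,0,0],1],[[0,0,1],[0,0,0],1]]'
python3 - <<'E'
from h import *
S=read_state();p=S['position'];print(p)
for n in('top','side'):
    g=grab(n);q=proj(g,[p,p-[0,0,40],p-[0,0,90]]);C=cloud(g);print(n,q.round(1))
    D=(np.hypot(C[...,0]-p[0],C[...,1]-p[1])<45)&(C[...,2]>p[2]-100)&(C[...,2]<p[2]-3)
    ys,xs=np.nonzero(D);print(D.sum(),(xs.min(),xs.max(),ys.min(),ys.max()) if len(xs) else '')
    for z in range(-95,-5,10):
        Q=C[D&(C[...,2]>p[2]+z)&(C[...,2]<p[2]+z+10)]
        if len(Q)>2: print(z,len(Q),Q.mean(0).round(1))
    x,y=map(int,q[1]);save(n+'g.png',cv2.resize(g['frame'][max(y-30,0):y+30,x-40:x+40],(400,300),interpolation=cv2.INTER_CUBIC))
a=cv2.imread('pics/topg.png');b=cv2.imread('pics/sideg.png');cv2.imwrite('pics/g.png',np.hstack([a,b]))
E
```

```text
clock: 16.55
position: [461.9, -201.5, 197.3]
ee_rot: [-0.249, 0.969, 0.001, -0.002]
contact_force: [0.1, 0.2, -1.4]
gripper_width: 27.3
grasp_force: 59.8
clock: 16.95
position: [462.8, -201.5, 297.7]
ee_rot: [-0.249, 0.968, 0.001, 0.001]
contact_force: [0.3, -0.5, -1.0]
gripper_width: 27.4
grasp_force: 59.8
[ 462.80764005 -201.47325307  297.71067578]
top [[444.7 153.3]
 [439.4 158.5]
 [433.3 164.3]]
32 (np.int64(434), np.int64(451), np.int64(159), np.int64(166))
-55 4 [ 452.6 -199.5  249.9]
-45 6 [ 451.6 -202.5  256.3]
-35 9 [ 450.2 -200.2  268.7]
-25 5 [ 450.4 -201.5  277.2]
-15 7 [ 450.3 -203.9  287.8]
side [[405.6 105.2]
 [403.  118. ]
 [399.8 132.9]]
0
```

```bash
python3 -m jog '[[[0.1,0.2,0],[0.03,-0.018,0],1],[[0.2,0.4,0],[0.06,-0.035,0],1],[[0.29,0.7,0],[0.1,-0.058,0],1],[[0.29,1,0],[0.144,-0.084,0],1],[[0.29,1,0],[0.144,-0.084,0],1]]'
python3 -m jog '[[[0,0.18,-0.2],[0,0,0],1],[[0,0.18,-0.5],[0,0,0],1],[[0,0.18,-0.8],[0,0,0],1],[[0,0.18,-0.95],[0,0,0],1],[[0,0.18,-0.95],[0,0,0],1],[[0,0.18,-0.95],[0,0,0],1],[[0,0.18,-0.95],[0,0,0],1]]'
python3 -m jog '[[[0,0,0],[0,0,0],1]]' |grep -E "pos|contact"
python3 - <<'E'
from h import *
from scipy.spatial.transform import Rotation as Ro
S=read_state();p=S['position'];M=Ro.from_quat(S['ee_rot']).as_matrix();print(p,M[:,2].round(4))
zt=M[:,2]
for n in('top','side'):
    g=grab(n);q=proj(g,[p,p+zt*60,p+zt*90,[511,-49.5,92.2]]);C=cloud(g);print(n,q.round(1))
    V=C-p;a=V@zt;r=np.linalg.norm(V-a[...,None]*zt,axis=2)
    for z in range(5,130,10):
        D=(r<22)&(a>z)&(a<z+10)
        if D.sum()>2: print(z,D.sum(),(C[D].mean(0)-p-zt*(z+5)).round(1))
E
```

```text
clock: 17.55
position: [490.6, -101.0, 295.3]
ee_rot: [-0.245, 0.954, 0.126, 0.12]
contact_force: [0.5, -0.3, -1.7]
gripper_width: 27.2
grasp_force: 59.8
clock: 18.25
position: [493.0, -84.6, 203.3]
ee_rot: [-0.246, 0.954, 0.123, 0.123]
contact_force: [0.1, -0.3, -1.3]
gripper_width: 27.5
grasp_force: 59.7
position: [493.0, -84.5, 203.5]
contact_force: [0.1, 0.3, -1.0]
[492.95030323 -84.48525971 203.50459818] [ 0.1741  0.295  -0.9395]
top [[370.5 148.9]
 [358.8 150.5]
 [353.5 151.3]
 [348.7 153.1]]
side [[345.7 137.6]
 [335.6 151.7]
 [330.9 158.3]
 [327.  165.2]]
```

```bash
python3 -m jog '[[[0.01,0.03,-0.1],[0,0,0],1],[[0.023,0.071,-0.208],[0,0,0],1],[[0.023,0.071,-0.208],[0,0,0],1],[[0.023,0.071,-0.208],[0,0,0],1],[[0.023,0.071,-0.208],[0,0,0],1]]' | grep -E "pos|contact"
python3 -m jog '[[[0,0,0],[0,0,0],1]]' |grep -E "pos|contact"
python3 -m jog '[[[0.0035,0.006,-0.019],[0,0,0],1],[[0.0035,0.006,-0.019],[0,0,0],1]]'| grep -E 'pos|contact'
python3 -m jog '[[[0.0017,0.003,-0.0095],[0,0,0],1],[[0.0017,0.003,-0.0095],[0,0,0],1]]'| grep -E 'pos|contact'
```

```text
position: [494.9, -77.2, 181.7]
contact_force: [0.1, -0.3, -0.9]
position: [494.9, -77.3, 181.9]
contact_force: [0.6, -0.4, -0.7]
position: [495.0, -76.6, 179.6]
contact_force: [0.3, -0.3, -2.2]
position: [495.1, -76.3, 178.7]
contact_force: [0.5, -0.5, -1.1]
```

```bash
python3 -m jog '[[[0.01,0.003,-0.0095],[0,0,0],1],[[0.01,0.003,-0.0095],[0,0,0],1],[[0.01,0.003,-0.0095],[0,0,0],1]]'| grep -E 'pos|contact'
python3 -m jog '[[[0.0017,0.003,-0.0095],[0,0,0],1],[[0.0017,0.003,-0.0095],[0,0,0],1]]'| grep -E 'pos|contact'
python3 -m jog '[[[0.0017,0.003,-0.0095],[0,0,0],1],[[0.0017,0.003,-0.0095],[0,0,0],1]]'| grep -E 'pos|contact'
```

```text
position: [496.2, -76.0, 177.8]
contact_force: [0.6, 0.6, -0.6]
position: [496.6, -75.8, 177.1]
contact_force: [-0.4, -1.5, 0.3]
position: [496.7, -75.5, 176.2]
contact_force: [-0.6, -0.8, 2.1]
```

Contact came where predicted. One more millimetre, then settle.

```bash
python3 -m jog '[[[0.0017,0.003,-0.0095],[0,0,0],1],[[0.0017,0.003,-0.0095],[0,0,0],1]]'| grep -E 'pos|contact'
for k in 1 2 3 4 5; do python3 -m jog '[[[0,0,0],[0,0,0],1],[[0,0,0],[0,0,0],1]]'| grep -E 'pos|contact|grasp'; done
python3 - <<'E'
from h import *
from scipy.spatial.transform import Rotation as Ro
S=read_state();print(Ro.from_quat(S['ee_rot']).as_matrix()[:,2])
o=[]
for n in('top','side'):
    g=grab(n);q=proj(g,[[505,-60,110]])[0];x,y=int(q[0])-40,int(q[1])-30
    C=cloud(g);D=np.linalg.norm(C-[505,-60,100],axis=2)<45;print(n,D.sum())
    o.append(cv2.resize(g['frame'][y:y+60,x:x+80],(400,300),interpolation=cv2.INTER_CUBIC))
save('h.png',np.hstack(o))
E
```

```text
position: [496.9, -75.2, 175.2]
contact_force: [-1.8, -1.2, 2.6]
position: [496.9, -75.2, 175.2]
contact_force: [-1.7, -0.9, 2.1]
grasp_force: 60.0
position: [496.9, -75.1, 175.1]
contact_force: [-1.1, -0.8, 2.9]
grasp_force: 60.1
position: [496.8, -75.1, 175.0]
contact_force: [-0.7, -0.7, 2.8]
grasp_force: 60.1
position: [496.8, -75.1, 175.0]
contact_force: [-0.9, -1.8, 2.1]
grasp_force: 60.1
position: [496.8, -75.1, 175.0]
contact_force: [-1.1, -0.9, 3.4]
grasp_force: 60.1
[ 0.17248654  0.29550034 -0.93964245]
top 0
side 0
```

View pics/h.png

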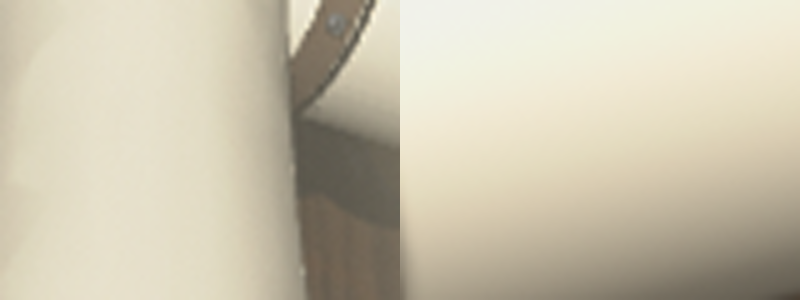

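The arm blocks both views here. The axial force is about 4.1 N (about 2.3 mm of spring), and the pose is within 0.3 mm of the computed target and steady. Handing in.

```bash
python3 -c "from bench import job_done;print(job_done())"
```

```text
the job is handed in; nothing more can be done
None
```

I handed the job in with the rectangular-stone ring in the stand's slot and the tester held steady on its stone at about 4 N (roughly 2.3 mm of spring travel); the tip's position on the stone comes from calculated positions and the force reading, since the arm blocked both cameras, and no verdict was shown.

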